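Click the needle out of a pocket circuit tester

TASK

Take the yellow pocket tester out of the rack, hold it over the round steel plate, and push its bottom button down against the plate until it is fully home, so that the needle comes out at the top. Leave the tester standing upright with its whole foot on the steel plate, ready for the breadboard check; do not drop it, and leave the blue and red testers as they stand.

Things in the scene. Friction and masses are not known exactly. Their poses are not given: they have to be found in the camera images.
- yellow_center (a point): Yellow tester, button down in the rack: barrel 36 mm across, 62 mm high, then black cone nose 14 mm at its tip; 80 mm high without button; 140 g. Orange button, 16 mm across, stands out 10 mm under the flat underside, free in a hole of the rack. This point: on the axis, 40 mm above the underside (50 mm above the button's face when out, 40 when home). z points up to the nose.
- yellow_plunger (a joint): How far the yellow tester's button is pushed in, in m: 0 = fully out, 0.010 = flush with the underside (fully home). Steady friction of about 8 N, no spring: it stays where it is pushed. The steel needle comes out of the nose by as much as the button goes in.
- plate_top (a point): Centre of the upper face of the round bare steel plate fixed to the bench, 110 mm in diameter, 8 mm high. Not the round brown cork mat (90 mm) lying near; the two may change places. z points up.
- blue_center (a point): Blue tester, same shape and size; this point on its axis, 40 mm above its underside. The three testers stand upright in one straight row, 90 mm apart, in any order, on a fixed grey rack 25 mm high, 64 mm wide, 264 mm long. Across the row there is free room for fingers. To be left alone.
- red_center (a point): Red tester, same shape and size, in the same rack; this point on its axis, 40 mm above its underside. To be left alone.

How it is judged:
By the outcome, as a careful person would: the job done as asked, in the order asked, and still so for the second after the job is handed in, with the robot touching nothing.
It also fails if it takes over 40 s, if anything falls off the work surface, if the arm or the gripper's body presses on something with over 40 N, if the wrist force passes 120 N, or if a joint passes its speed limit or range.

ROBOT

A 6-joint arm with a two-finger parallel gripper is mounted at the origin on the work surface. World frame = base frame: x ahead of the robot, y to its left, z up, the work surface at z = 0. Lengths are in m, angles in rad, forces in N, time in s.
With the tool pointing down it reaches from about 0.15 to 0.775 m from the base axis. Payload 6.1 kg.
Tool frame: the origin (TCP) lies at the very end of the fingers, on their centre line; the grasp point (between the pads) lies 19 mm behind it; y points along the fingers, x is the direction in which the jaws open and shut, and the axes are right-handed (so a half turn about y gives the same grasp; the last joint's range is limited). The gripper opens to 85 mm and grips with 20 to 120 N. Pads are 22 mm wide; open, the fingers measure 114 mm over their backs; the gripper's body (76 mm by 85 mm) begins 54 mm behind the grasp point. The pads swing forward as they close: fully open they stand 13 mm farther back than shut.
Start: joints at [-1.169, 0.126, -0.04, 1.405, 0, 1.571], TCP at [0.205, -0.483, 0.207] pointing down, gripper open.
Joint ranges: [-2.72, 2.72], [-0.95, 1.95], [-1.27, 1.35], [-1.78, 2.02], [-1.46, 1.47], [-3.14, 3.14]. Speed limits (rad/s): [2.39, 2.39, 3.01, 3.14, 3.14, 3.14].

INTERFACE

Orientations are given as a rotation vector (axis times angle).
In Python, from cell import telemetry, viewer, manip gives the robot as it stands.
- The arm moves only by the tool play_rows, never from a script. Its argument "plan" is one flat list of numbers, 4 for each row, row after row: the shift along the tool's x, y, z in m, then the turn about the tool's y in degrees. A call has 1 to 8 rows; each row shifts and turns the commanded pose from where the row before left it, along the tool's axes as they then stand; what a row does not reach is not made up. A row lasts 1/12 s, in which the tool goes at most 41.7 mm and 7.16 degrees, less where a joint would pass 70% of its speed; a pose out of reach is approached as far as the arm can. A call with a gripper value outside its range is refused whole. "claw" is the closure, from 0 (fully open) to 1 (shut), set as the call begins (left out, the last holds). The fingers move at their own pace and stop on an object; "squeeze" is the grip in N (left out, the last holds). Time passes only in rows, so rows that do not move let the fingers close. It gives the time, the measured TCP pose, the force and the opening at its end, in the units of the state.
- telemetry.get_obs(): the state, without advancing time (a new reading comes with each control period).
- viewer.camera(name): name is "side" or "top"; returns a dict with "color" (420x560x3 uint8, blue, green, red), "fx", "fy", "cx", "cy" (pixels), "k1" (the pictures are not rectified: a ray, as slopes to the right and down, at radius r is drawn at 1 + k1 r^2 times it, then the intrinsics apply), "R" (3x3) and "t" (3): a world point X has camera coordinates R X + t. Camera axes: x right, y down, z forward; pixel columns grow to the right and rows downward; lengths in m; the calibration is good to about 2 mm. A picture is of the moment at which its call begins. There is no depth.
- manip.sign_off(): hands the job in, once; it reports no verdict.
The state is a dict: "time_s": time; "joint_positions": joint angles; "qd": joint speeds; "joint_torque": joint torques, N m; "tcp_pos": TCP position; "tool_rot": TCP orientation; "contact_force": force on the tool from outside, world axes, zero at the start; "moment": the same for the moment, N m; "gripper_width": finger opening in m.
Only numpy, scipy, OpenCV 4.12 (cv2) and the standard library are available. Lean on these libraries where they do the work, as an engineer would, in place of code of your own. Each camera call takes 0.05 s, during which the arm holds its last target. There are 200 camera calls.

## Working session

There is one attempt and no reset: what is moved stays moved. The work goes in short steps, Python scripts to look and compute and a tool call to move; the robot and the scene stay as the last step left them, time stands still between calls to the robot, and variables do not carry over. Pictures are saved under pics/ and viewed, about 8 in all and at most 12, crops included, and the job is handed in when it is done.

Besides the shell and the picture viewer there is one more tool, called as name(argument=value, ...), one argument or row to a line, values as JSON. play_rows: Moves the arm, as the interface text tells. Its arguments: {"type":"object","properties":{"plan":{"type":"array","items":{"type":"number"}},"claw":{"type":"number"},"squeeze":{"type":"number"}},"required":["plan"]}

```bash
mkdir -p pics; ls
python3 - <<'E'
from cell import telemetry, viewer
import cv2
print(telemetry.get_obs())
for n in("side","top"):
    c=viewer.camera(n); cv2.imwrite(f"pics/{n}0.png",c["color"])
    print(n,{k:v for k,v in c.items() if k!="color"})
E
```

```text
pics
{'time_s': 0.0, 'joint_positions': array([-1.16900126e+00,  1.26374078e-01, -4.06021827e-02,  1.40540640e+00,
        1.24109679e-05,  1.57078897e+00]), 'qd': array([ 0.00021169,  0.00040944,  0.0008039 , -0.00049629,  0.00173905,
       -0.00120652]), 'joint_torque': array([ 2.23425042e-03, -4.35912144e+01,  3.52924347e+01,  1.73891208e-02,
        2.69056609e-04,  1.28677544e-05]), 'tcp_pos': array([ 0.20514109, -0.48277613,  0.20643428]), 'tool_rot': array([-1.37200313,  0.9093029 , -0.90713658]), 'contact_force': array([-0.20151767,  0.39201374, -0.09798697]), 'moment': array([-0.03886371,  0.02996738, -0.02296916]), 'gripper_width': 0.08552457785558323}
side {'fx': 380.5998103294171, 'fy': 380.5998103294171, 'cx': 289.71479763943563, 'cy': 205.2059493012332, 'k1': -0.03442870199962141, 'R': array([[-0.99080191, -0.13424227,  0.01704654],
       [-0.08411311,  0.51228248, -0.85468804],
       [ 0.10600262, -0.84826038, -0.51886199]]), 't': array([0.53287533, 0.08536052, 0.67213537])}
top {'fx': 475.46435857841016, 'fy': 475.46435857841016, 'cx': 275.7503294989818, 'cy': 205.94862098802764, 'k1': 0.027741330400843707, 'R': array([[-0.00872138, -0.99980645, -0.01763536],
       [-0.98269174,  0.01183296, -0.18487003],
       [ 0.18504293,  0.0157178 , -0.98260473]]), 't': array([0.05140415, 0.53974985, 0.75969136])}
```

View pics/side0.png

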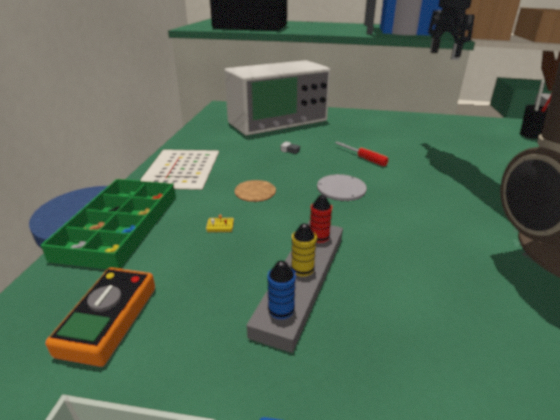

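View pics/top0.png

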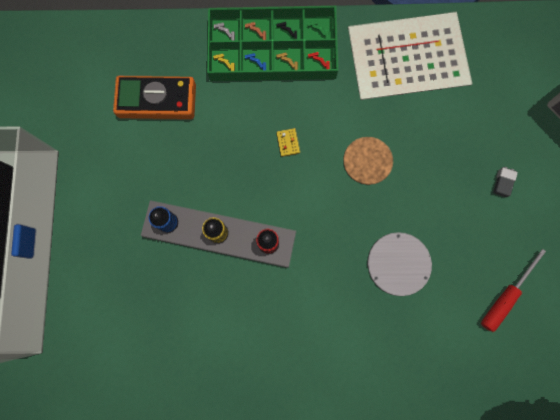

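Side view: blue (281,290), yellow (304,250) and red (321,218) on the rack, steel plate at (342,187), cork at (255,190). Top view: the yellow nose is at about (214,229), the plate at (400,264). Yellow is in the middle of the rack.

```bash
cat > h.py <<'E'
import numpy as np, cv2
from cell import telemetry, viewer
from scipy.spatial.transform import Rotation as Ro
def K(c): return np.array([[c["fx"],0,c["cx"]],[0,c["fy"],c["cy"]],[0,0,1]])
def D(c): return np.array([c["k1"],0,0,0,0.])
def proj(c,P): return cv2.projectPoints(np.atleast_2d(np.float64(P)),cv2.Rodrigues(c["R"])[0],c["t"],K(c),D(c))[0][:,0]
def ray(c,uv):
    n=cv2.undistortPoints(np.float64(uv).reshape(-1,1,2),K(c),D(c))[:,0]
    return -c["R"].T@c["t"], np.c_[n,np.ones(len(n))]@c["R"]
def atz(c,uv,z):
    o,d=ray(c,uv); return o+d*((z-o[2])/d[:,2])[:,None]
def blob(c,mask,roi):
    x0,y0,x1,y1=roi; m=np.zeros(mask.shape,np.uint8); m[y0:y1,x0:x1]=mask[y0:y1,x0:x1]
    cs,_=cv2.findContours(m,cv2.RETR_EXTERNAL,cv2.CHAIN_APPROX_NONE)
    return max(cs,key=cv2.contourArea)[:,0].astype(float)
E
python3 - <<'E'
from h import *
for n,pr,rr,yr in(("top",(355,220,445,310),(130,190,310,280),(190,205,240,255)),("side",(310,165,375,208),(245,190,350,350),(285,215,325,285))):
    c=viewer.camera(n); hsv=cv2.cvtColor(c["color"],cv2.COLOR_BGR2HSV)
    H,S,V=[hsv[...,i].astype(int) for i in range(3)]
    p=atz(c,blob(c,((S<60)&(V>90)).astype(np.uint8),pr),.008)
    (cx,cy),r=cv2.minEnclosingCircle(p[:,:2].astype(np.float32)); print(n,"plate",cx,cy,"d",2*r, "ellipse",cv2.fitEllipse(p[:,:2].astype(np.float32)))
    b=atz(c,blob(c,((S<70)|(V<45)|(abs(H-60)>30)).astype(np.uint8),rr),.025)
    print("rack",cv2.minAreaRect(b[:,:2].astype(np.float32)))
    y=blob(c,((abs(H-25)<10)&(S>120)&(V>60)).astype(np.uint8),yr); print("yellow bbox",y.min(0),y.max(0), cv2.fitEllipse(y.astype(np.float32)))
    for z in(.087,.065): print(z,atz(c,[y.mean(0)],z))
    x0,y0,x1,y1=yr; cv2.imwrite(f"pics/{n}_y.png",cv2.resize(c["color"][y0-25:y1+35,x0-60:x1+60],None,fx=4,fy=4,interpolation=cv2.INTER_CUBIC))
E
```

```text
top plate 0.44354692101478577 -0.16858118772506714 d 0.11217257380485535 ellipse ((0.44392016530036926, -0.16869869828224182), (0.10924890637397766, 0.1100146472454071), 93.8389892578125)
rack ((0.49802297353744507, 0.1475873738527298), (0.26566067337989807, 0.06754758954048157), 77.47241973876953)
yellow bbox [202. 217.] [226. 242.] ((213.89907836914062, 229.09654235839844), (20.137481689453125, 25.042133331298828), 130.7667694091797)
0.087 [[0.49598516 0.14555057 0.087     ]]
0.065 [[0.49904436 0.14880597 0.065     ]]
side plate 0.4433687925338745 -0.16381552815437317 d 0.1275300532579422 ellipse ((0.4430803656578064, -0.16450680792331696), (0.11135068535804749, 0.1236361563205719), 4.2341766357421875)
rack ((0.48969486355781555, 0.08662401139736176), (0.42512473464012146, 0.0863419696688652), 77.93415832519531)
yellow bbox [292. 233.] [317. 271.] ((303.2075500488281, 250.91717529296875), (25.076221466064453, 44.24879837036133), 3.6210379600524902)
0.087 [[0.49575957 0.18219094 0.087     ]]
0.065 [[0.49791174 0.1541006  0.065     ]]
```

```bash
cat >> h.py <<'E'
def plan(target,tx):
    """shift in tool axes after turning tool x to +-tx (world), from measured pose"""
    o=telemetry.get_obs(); R=Ro.from_rotvec(o["tool_rot"]).as_matrix()
    v=R.T@np.array([*tx,0]); a=np.degrees(np.arctan2(-v[2],v[0])); a=(a+90)%180-90
    R2=R@Ro.from_rotvec([0,np.radians(a),0]).as_matrix()
    d=np.array(target)-o["tcp_pos"]
    print("t",o["time_s"],"tcp",o["tcp_pos"].round(4),"turn",a.round(2),"shift now-axes",(R.T@d).round(4),"after turn",(R2.T@d).round(4))
    print("R",R.round(3).tolist(),"F",o["contact_force"].round(2),"w",round(o["gripper_width"],4),"q",o["joint_positions"].round(3))
E
python3 - <<'E'
from h import *
from scipy.optimize import least_squares
top,side=viewer.camera("top"),viewer.camera("side")
th=np.linspace(0,6.283,73)
def cyl(x,y,zs): return np.vstack([np.c_[x+.018*np.cos(th),y+.018*np.sin(th),0*th+z] for z in zs])
def res(p):
    t=proj(top,cyl(*p,[.025,.087])); tt=proj(top,cyl(*p,[.087])); s=proj(side,cyl(*p,[.025,.087]))
    # top: top-rim left/upper edges visible depend on view; use full extents
    return np.r_[t.min(0)-[201.5,216.5],t.max(0)-[226.5,242.5],s.min(0)[0]-291.5,s.max(0)[0]-317.5,s.max(0)[1]-271.5 if 0 else 0]
r=least_squares(res,[.497,.148]); print(r.x,r.fun.round(1))
s=proj(side,cyl(*r.x,[.025,.087])); print("side v range",s[:,1].min(),s[:,1].max(),"seen 233..271")
print("nose px",proj(top,[[*r.x,.105]]),proj(side,[[*r.x,.105]]))
plan([*r.x,.2],(.976,-.217))
E
```

```text
[0.49800504 0.1487717 ] [-0.8  0.8  1.   1.  -0.5 -1.   0. ]
side v range 229.27232010206376 276.95334762036424 seen 233..271
nose px [[210.16497784 226.67156533]] [[304.58646286 226.14198184]]
t 0.3 tcp [ 0.2052 -0.4831  0.207 ] turn -54.45 shift now-axes [-0.467   0.0072  0.5165] after turn [0.1487 0.0072 0.6803]
R [[0.391, -0.0, 0.92], [-0.92, 0.0, 0.391], [-0.0, -1.0, 0.0]] F [1.04 0.91 0.64] w 0.0855 q [-1.169  0.126 -0.04   1.405  0.     1.571]
```

View pics/top_y.png

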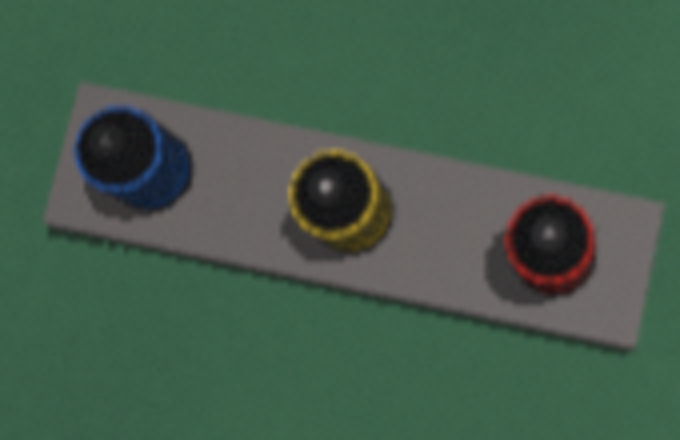

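The nose highlight in the top crop is at about (211,226.5), against the predicted (210,226.7), so the yellow tester at (0.498, 0.149) holds. First I turn the tool, then move.

play_rows(
  plan=[0,0,0,-6.8,0,0,0,-6.8,0,0,0,-6.8,0,0,0,-6.8,0,0,0,-6.8,0,0,0,-6.8,0,0,0,-6.8,0,0,0,-6.8],
  claw=0,
  squeeze=50,
)

```text
time_s: 0.97
tcp_pos: [0.2053, -0.4831, 0.2071]
tool_rot: [-1.564, 0.168, -0.168]
contact_force: [0.4, 0.2, 0.6]
gripper_width: 0.0855
```

play_rows(
  plan=[0.008,0,0.036,0,0.008,0,0.036,0,0.008,0,0.036,0,0.008,0,0.036,0,0.008,0,0.036,0,0.008,0,0.036,0,0.008,0,0.036,0,0.008,0,0.036,0],
)

```text
time_s: 1.63
tcp_pos: [0.3307, -0.2144, 0.2074]
tool_rot: [-1.564, 0.172, -0.173]
contact_force: [0.8, -0.3, -0.5]
gripper_width: 0.0854
```

play_rows(
  plan=[0.008,0,0.036,0,0.008,0,0.036,0,0.008,0,0.036,0,0.008,0,0.036,0,0.008,0,0.036,0,0.008,0,0.036,0,0.008,0,0.036,0,0.008,0,0.036,0],
)

```text
time_s: 2.3
tcp_pos: [0.4561, 0.0531, 0.2074]
tool_rot: [-1.564, 0.172, -0.172]
contact_force: [0.3, -0.0, 0.2]
gripper_width: 0.0854
```

```bash
python3 -c "
from h import *
plan([.498,.149,.2],(.976,-.217))"
```

```text
t 2.3 tcp [0.4561 0.0531 0.2074] turn -0.01 shift now-axes [0.0201 0.0074 0.1027] after turn [0.0201 0.0074 0.1027]
R [[0.976, 0.001, 0.217], [-0.217, -0.0, 0.976], [0.001, -1.0, 0.0]] F [ 0.3  -0.04  0.16] w 0.0854 q [ 1.160e-01  1.000e-03 -1.730e-01  1.396e+00 -0.000e+00  1.906e+00]
```

play_rows(
  plan=[0.005,0,0.0257,0,0.005,0,0.0257,0,0.005,0,0.0257,0,0.005,0,0.0256,0,0,0.02,0,0,0,0.035,0,0,0,0.02,0,0,0,0,0,0],
)

```text
time_s: 2.97
tcp_pos: [0.4949, 0.1465, 0.1276]
tool_rot: [-1.567, 0.178, -0.167]
contact_force: [-0.9, 0.8, -0.9]
gripper_width: 0.0853
```

Run:
```python
from h import *
plan([.498,.149,.051],(.976,-.217))
a=viewer.camera("side")["color"][110:300,200:400]; b=viewer.camera("top")["color"][130:320,110:310]
cv2.imwrite("pics/above.png",np.hstack([cv2.resize(i,(400,380),interpolation=cv2.INTER_CUBIC) for i in(a,b)]))
```

```text
t 2.9667 tcp [0.4949 0.1465 0.1276] turn -0.01 shift now-axes [0.003  0.0766 0.0034] after turn [0.003  0.0766 0.0034]
R [[0.976, -0.007, 0.217], [-0.217, -0.002, 0.976], [-0.007, -1.0, -0.004]] F [-0.86  0.76 -0.86] w 0.0853 q [ 0.288  0.127 -0.212  1.239 -0.     2.078]
```

View pics/above.png

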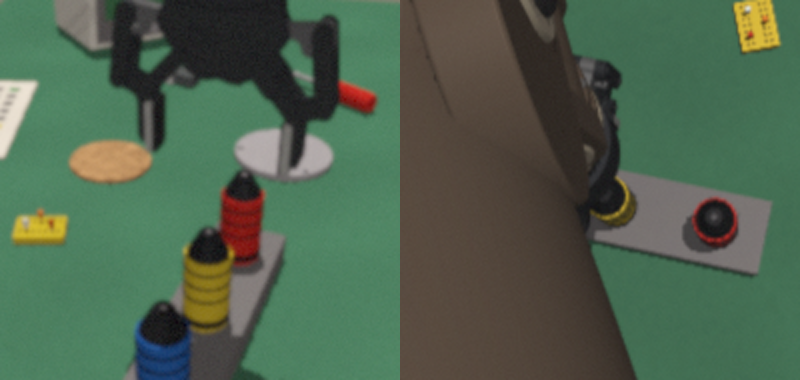

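The side view shows the open fingers straddling the row at about (150,145) and (290,165) in the crop. The yellow nose (208,230) is between them and below.

play_rows(
  plan=[0,0,0,0,0,0,0,0],
)

```text
time_s: 3.23
tcp_pos: [0.4987, 0.1472, 0.1342]
tool_rot: [-1.563, 0.17, -0.175]
contact_force: [-0.7, -0.2, 0.4]
gripper_width: 0.0851
```

Run:
```python
from h import *
plan([.498,.149,.051],(.976,-.217))
c=viewer.camera("side"); o=telemetry.get_obs(); R=Ro.from_rotvec(o["tool_rot"]).as_matrix()
for s in(-1,1): print(((proj(c,o["tcp_pos"]+R@[s*.0427,-.013,0])-[200,110])*2).round(0))
```

```text
t 3.2333 tcp [0.4987 0.1472 0.1342] turn -0.06 shift now-axes [-0.0013  0.0832  0.0015] after turn [-0.0013  0.0832  0.0015]
R [[0.976, 0.003, 0.218], [-0.218, 0.001, 0.976], [0.003, -1.0, 0.001]] F [-0.66 -0.22  0.39] w 0.0851 q [ 0.287  0.123 -0.202  1.242 -0.     2.078]
[[271. 193.]]
[[153. 169.]]
```

play_rows(
  plan=[-0.001,0.015,0.001,0,0,0.02,0,0,0,0.02,0,0,0,0.01,0,0,0,0,0,0,0,0,0,0,0,0,0,0],
)

```text
time_s: 3.87
tcp_pos: [0.4977, 0.1484, 0.0686]
tool_rot: [-1.563, 0.171, -0.174]
contact_force: [-0.0, -0.4, -0.6]
gripper_width: 0.0858
```

Run:
```python
from h import *
plan([.498,.149,.051],(.976,-.217))
c=viewer.camera("side"); o=telemetry.get_obs(); R=Ro.from_rotvec(o["tool_rot"]).as_matrix()
i=c["color"].copy()
i=cv2.resize(i[150:310,220:400],(720,640),interpolation=cv2.INTER_CUBIC)
for s in(-1,1): 
    u=(proj(c,o["tcp_pos"]+R@[s*.0427,-.013,0])[0]-[220,150])*4; print(u); cv2.circle(i,tuple(int(k) for k in u),4,(0,255,255),1)
cv2.imwrite("pics/mid.png",cv2.resize(i,(600,533)))
```

```text
t 3.8667 tcp [0.4977 0.1484 0.0686] turn -0.05 shift now-axes [0.0001 0.0176 0.0006] after turn [0.0001 0.0176 0.0006]
R [[0.976, 0.002, 0.218], [-0.218, 0.001, 0.976], [0.002, -1.0, 0.001]] F [-0.01 -0.44 -0.63] w 0.0858 q [ 0.29   0.151 -0.317  1.101 -0.     2.08 ]
[449.86782745 383.03364687]
[228.312076   331.48762364]
```

View pics/mid.png

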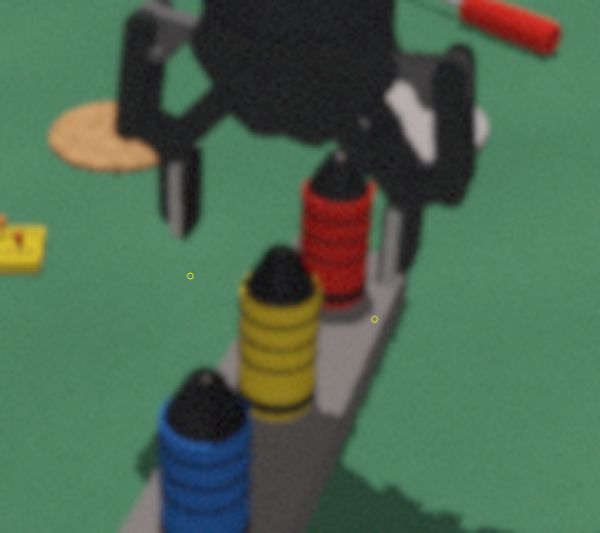

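The pad ends appear at about (187,237) and (382,283), some 40 px above where I predicted them. I'll check whether the gripper body shows the same offset.

Run:
```python
from h import *
c=viewer.camera("side"); o=telemetry.get_obs(); R=Ro.from_rotvec(o["tool_rot"]).as_matrix()
f=lambda P:((proj(c,P)-[220,150])*10/3).round(0)
T=o["tcp_pos"]
for b in(.073,.085,.098):
  print("body",b,f([T+R@[sx*a,-b,sz*d] for a,d in((.038,.0425),(.0425,.038)) for sx in(-1,1) for sz in(-1,1)]).tolist())
for b in(0,.013,.025,.035): print("pad front edge",b,f([T+R@[s*.0427,-b,.011] for s in(-1,1)]).tolist())
```

```text
body 0.073 [[400.0, 151.0], [347.0, 254.0], [236.0, 119.0], [162.0, 213.0], [408.0, 157.0], [361.0, 250.0], [223.0, 121.0], [156.0, 205.0]]
body 0.085 [[403.0, 126.0], [349.0, 227.0], [236.0, 95.0], [161.0, 187.0], [411.0, 133.0], [363.0, 223.0], [223.0, 98.0], [155.0, 179.0]]
body 0.098 [[406.0, 99.0], [351.0, 198.0], [237.0, 69.0], [161.0, 158.0], [413.0, 106.0], [366.0, 194.0], [224.0, 71.0], [155.0, 151.0]]
pad front edge 0 [[366.0, 358.0], [181.0, 313.0]]
pad front edge 0.013 [[368.0, 334.0], [181.0, 290.0]]
pad front edge 0.025 [[370.0, 311.0], [181.0, 268.0]]
pad front edge 0.035 [[372.0, 292.0], [181.0, 249.0]]
```

The pads and the body both appear about 26 mm higher than the stated TCP suggests. I'll go by the pictures: descend part way, still clear of the rack in either case, and look again.

play_rows(
  plan=[0,0.01,0.0005,0,0,0.012,0,0,0,0.01,0,0,0,0,0,0,0,0,0,0,0,0,0,0],
)

```text
time_s: 4.47
tcp_pos: [0.497, 0.1487, 0.0354]
tool_rot: [-1.564, 0.172, -0.172]
contact_force: [0.7, -0.2, -0.6]
gripper_width: 0.0855
```

Run:
```python
from h import *
plan([.498,.149,.035],(.976,-.217))
c=viewer.camera("side"); o=telemetry.get_obs(); R=Ro.from_rotvec(o["tool_rot"]).as_matrix(); T=o["tcp_pos"]
f=lambda P:((proj(c,P)-[220,150])*10/3).round(0)
i=cv2.resize(c["color"][150:310,220:400],(600,533),interpolation=cv2.INTER_CUBIC)
for b in(0,.013,.025,.039):
  u=f([T+R@[s*.0427,-b,.011] for s in(-1,1)]); print(b,u.tolist())
  for k in u: cv2.circle(i,(int(k[0]),int(k[1])),3,(0,255,255),1)
cv2.imwrite("pics/low.png",i)
```

```text
t 4.4667 tcp [0.497  0.1487 0.0354] turn -0.04 shift now-axes [0.0009 0.0004 0.0005] after turn [0.0009 0.0004 0.0005]
R [[0.976, 0.0, 0.218], [-0.218, 0.0, 0.976], [0.0, -1.0, 0.0]] F [ 0.66 -0.2  -0.56] w 0.0855 q [ 0.291  0.172 -0.369  1.03   0.     2.081]
0 [[362.0, 417.0], [182.0, 372.0]]
0.013 [[364.0, 395.0], [182.0, 349.0]]
0.025 [[366.0, 373.0], [182.0, 328.0]]
0.039 [[368.0, 348.0], [182.0, 303.0]]
```

View pics/low.png

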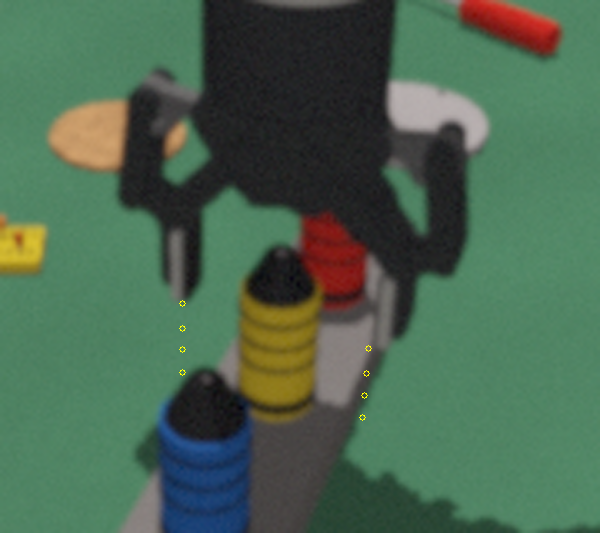

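The pad ends are now at (180,298) and (380,348). I'll check the hand's y from the top view before trusting a height offset.

Run:
```python
from h import *
c=viewer.camera("top"); o=telemetry.get_obs(); R=Ro.from_rotvec(o["tool_rot"]).as_matrix(); T=o["tcp_pos"]
f=lambda P:((proj(c,P)-[130,140])*4).round(0)
i=cv2.resize(c["color"][140:280,130:310],(720,560),interpolation=cv2.INTER_CUBIC)
for b,col in((.013,(0,255,255)),(.039,(255,0,255))):
  u=f([T+R@[s*x,-b,y] for s in(-1,1) for x in (.0427,.057) for y in(-.011,.011)]); print(b,u.tolist())
  for k in u: cv2.circle(i,(int(k[0]),int(k[1])),3,col,1)
cv2.imwrite("pics/toplow.png",i)
```

```text
0.013 [[343.0, 472.0], [292.0, 461.0], [335.0, 505.0], [284.0, 494.0], [389.0, 275.0], [339.0, 265.0], [397.0, 243.0], [347.0, 233.0]]
0.039 [[334.0, 467.0], [281.0, 455.0], [325.0, 501.0], [273.0, 490.0], [382.0, 264.0], [330.0, 253.0], [390.0, 231.0], [338.0, 220.0]]
```

View pics/toplow.png

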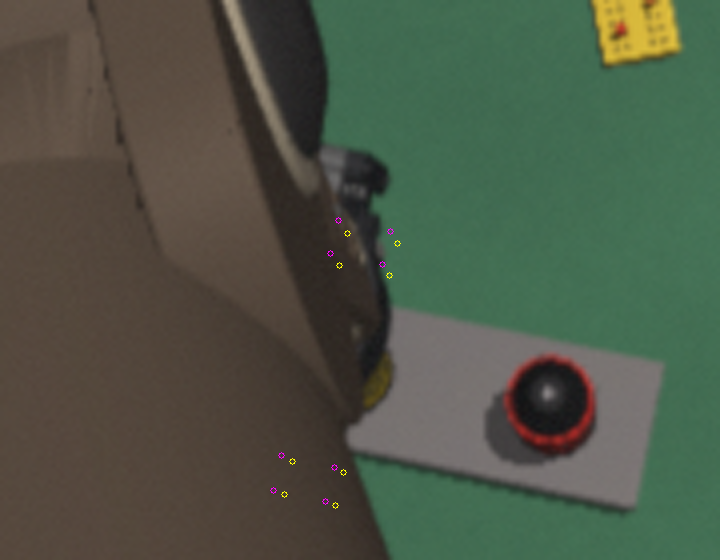

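Top view: the finger edge at about (382,240) matches the predicted y within about 2 mm, so the offset is in height. I lower to 0.022 and close.

play_rows(
  plan=[0.001,0.007,0.0005,0,0,0.0065,0,0,0,0,0,0,0,0,0,0],
)

```text
time_s: 4.9
tcp_pos: [0.4974, 0.1488, 0.021]
tool_rot: [-1.564, 0.173, -0.171]
contact_force: [0.4, -0.4, 0.5]
gripper_width: 0.0857
```

play_rows(
  plan=[0,0,0,0,0,0,0,0,0,0,0,0,0,0,0,0,0,0,0,0,0,0,0,0,0,0,0,0,0,0,0,0],
  claw=1,
  squeeze=50,
)

```text
time_s: 5.57
tcp_pos: [0.4984, 0.1491, 0.0221]
tool_rot: [-1.564, 0.172, -0.173]
contact_force: [0.8, -0.3, 3.6]
gripper_width: 0.0352
```

play_rows(
  plan=[0,0,0,0,0,0,0,0,0,0,0,0,0,0,0,0],
)

```text
time_s: 5.9
tcp_pos: [0.4984, 0.1491, 0.0221]
tool_rot: [-1.564, 0.172, -0.173]
contact_force: [0.2, -0.7, 5.4]
gripper_width: 0.0348
```

Run:
```python
from h import *
plan([.498,.149,.022],(.976,-.217))
c=viewer.camera("side")
i=cv2.resize(c["color"][150:310,220:400],(600,533),interpolation=cv2.INTER_CUBIC)
cv2.imwrite("pics/grip.png",i)
```

```text
t 5.9 tcp [0.4984 0.1491 0.0221] turn -0.04 shift now-axes [-0.0004  0.0001 -0.0002] after turn [-0.0004  0.0001 -0.0002]
R [[0.976, 0.001, 0.218], [-0.218, 0.0, 0.976], [0.001, -1.0, 0.0]] F [ 0.16 -0.7   5.4 ] w 0.0348 q [ 0.291  0.183 -0.386  1.001 -0.     2.081]
```

View pics/grip.png

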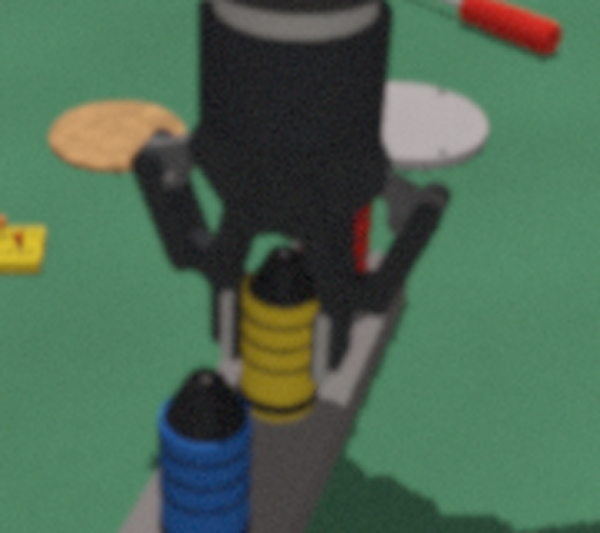

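Both pads are on the barrel, centred about 47 mm above the underside: left pad (228,325), right pad (322,345). That leaves about 10 mm for the needle under the gripper body. Now I lift straight up.

play_rows(
  plan=[0,-0.008,0,0,0,-0.015,0,0,0,-0.02,0,0,0,-0.025,0,0,0,-0.025,0,0,0,-0.02,0,0,0,-0.017,0,0,0,0,0,0],
)

```text
time_s: 6.62
tcp_pos: [0.4993, 0.1493, 0.1551]
tool_rot: [-1.562, 0.169, -0.176]
contact_force: [0.0, 0.3, -1.3]
gripper_width: 0.0349
```

Run:
```python
from h import *
plan([.4440,-.1685,.152],(.976,-.217))
c=viewer.camera("side")
i=cv2.resize(c["color"][90:310,220:400],(490,599),interpolation=cv2.INTER_CUBIC)
cv2.imwrite("pics/lift.png",i)
```

```text
t 6.6167 tcp [0.4993 0.1493 0.1551] turn -0.04 shift now-axes [ 0.0153  0.0024 -0.3223] after turn [ 0.015   0.0024 -0.3223]
R [[0.976, 0.004, 0.218], [-0.218, 0.001, 0.976], [0.004, -1.0, 0.002]] F [ 0.02  0.29 -1.28] w 0.0349 q [ 0.291  0.119 -0.161  1.286  0.     2.081]
```

View pics/lift.png

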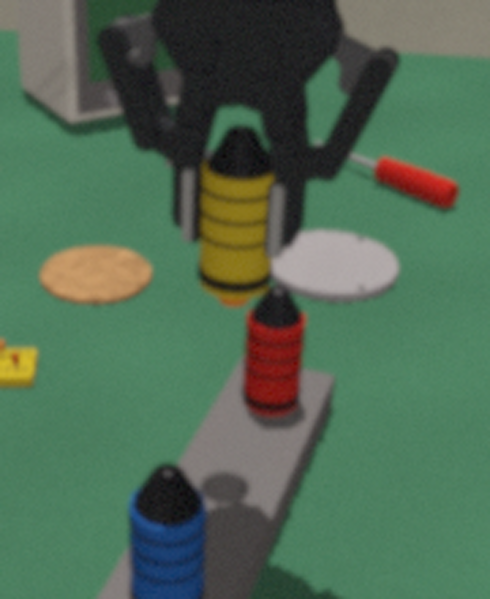

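The tester is held upright with its button out (232,297), and the red and blue ones are untouched. I carry it over the red tester to the plate.

play_rows(
  plan=[0.001,0,-0.01,0,0.001,0,-0.02,0,0.001,0,-0.022,0,0.001,0,-0.022,0,0.001,0,-0.022,0,0.001,0,-0.022,0,0.001,0,-0.022,0,0.001,0,-0.022,0],
)

```text
time_s: 7.33
tcp_pos: [0.4687, -0.0124, 0.1496]
tool_rot: [-1.564, 0.175, -0.17]
contact_force: [0.5, -0.1, -2.2]
gripper_width: 0.0354
```

play_rows(
  plan=[0.001,0,-0.022,0,0.001,0,-0.022,0,0.001,0,-0.022,0,0.001,0,-0.022,0,0.001,0,-0.022,0,0.001,0,-0.022,0,0.001,0,-0.018,0,0,0,-0.01,0],
)

```text
time_s: 8.0
tcp_pos: [0.4406, -0.1702, 0.1497]
tool_rot: [-1.564, 0.177, -0.171]
contact_force: [-0.1, -0.0, -1.3]
gripper_width: 0.0349
```

play_rows(
  plan=[0,0,0,0,0,0,0,0,0,0,0,0],
)

```text
time_s: 8.25
tcp_pos: [0.4421, -0.168, 0.151]
tool_rot: [-1.563, 0.173, -0.171]
contact_force: [0.3, -0.5, -1.6]
gripper_width: 0.0349
```

Run:
```python
from h import *
plan([.4440,-.1685,.035],(.976,-.217))
```

```text
t 8.25 tcp [ 0.4421 -0.168   0.151 ] turn -0.03 shift now-axes [ 0.0021  0.116  -0.0002] after turn [ 0.0021  0.116  -0.0002]
R [[0.976, -0.001, 0.218], [-0.218, 0.001, 0.976], [-0.001, -1.0, 0.001]] F [ 0.32 -0.51 -1.59] w 0.0349 q [-0.363  0.035 -0.262  1.275  0.     1.427]
```

play_rows(
  plan=[0.001,0.015,0,0,0.001,0.025,0,0,0,0.03,0,0,0,0.025,0,0,0,0.015,0,0,0,0.008,0,0,0,0,0,0,0,0,0,0],
)

```text
time_s: 8.92
tcp_pos: [0.4447, -0.1685, 0.0341]
tool_rot: [-1.564, 0.172, -0.172]
contact_force: [-0.3, 0.6, -1.6]
gripper_width: 0.0351
```

Run:
```python
from h import *
plan([.4440,-.1685,.015],(.976,-.217))
c=viewer.camera("side"); b=viewer.camera("top")
i=cv2.resize(c["color"][80:220,270:410],(560,560),interpolation=cv2.INTER_CUBIC)
cv2.imwrite("pics/overplate.png",i)
hsv=cv2.cvtColor(c["color"],cv2.COLOR_BGR2HSV); H,S,V=[hsv[...,k].astype(int) for k in range(3)]
y=blob(c,((abs(H-25)<8)&(S>130)&(V>70)).astype(np.uint8),(300,100,390,215)); print("yellow",y.min(0),y.max(0))
T=telemetry.get_obs()["tcp_pos"]; th=np.linspace(0,6.28,73)
z0=T[2]-.022+.025
s=proj(c,np.vstack([np.c_[T[0]+.018*np.cos(th),T[1]+.018*np.sin(th),0*th+z] for z in(z0,z0+.062)])); print("model",s.min(0),s.max(0))
```

```text
t 8.9167 tcp [ 0.4447 -0.1685  0.0341] turn 0.02 shift now-axes [-0.0007  0.0191 -0.0002] after turn [-0.0007  0.0191 -0.0002]
R [[0.976, 0.0, 0.217], [-0.217, 0.0, 0.976], [0.0, -1.0, 0.0]] F [-0.33  0.56 -1.62] w 0.0351 q [-0.362  0.095 -0.462  1.015  0.     1.427]
yellow [336. 148.] [352. 176.]
model [333.35443774 143.77674817] [352.49752342 176.77172024]
```

View pics/overplate.png

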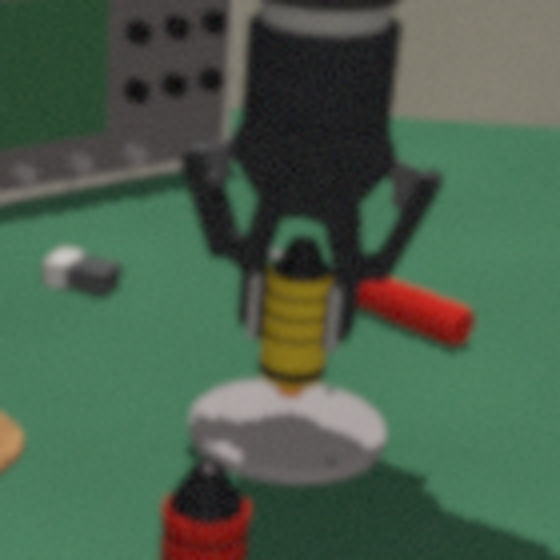

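The tester hangs upright over the plate, with the button at (290,390) a little above the plate centre region. The model of the held tester agrees with the picture to about 1–3 px. I lower slowly and watch the force.

play_rows(
  plan=[-0.0005,0.004,0,0,0,0.004,0,0,0,0.004,0,0,0,0.003,0,0,0,0.002,0,0,0,0.001,0,0,0,0.001,0,0,0,0,0,0],
)

```text
time_s: 9.68
tcp_pos: [0.4439, -0.1689, 0.0149]
tool_rot: [-1.564, 0.172, -0.172]
contact_force: [-1.0, 0.8, 0.8]
gripper_width: 0.0351
```

play_rows(
  plan=[0,0.001,0,0,0,0.001,0,0,0,0.001,0,0,0,0.001,0,0,0,0,0,0],
)

```text
time_s: 10.1
tcp_pos: [0.4439, -0.1689, 0.0112]
tool_rot: [-1.564, 0.172, -0.173]
contact_force: [-2.6, 0.3, 5.0]
gripper_width: 0.035
```

Contact came at 0.015 as predicted, with about 6.5 N of friction. I continue to about 0.005.

play_rows(
  plan=[0,0.001,0,0,0,0.001,0,0,0,0.001,0,0,0,0.001,0,0,0,0.001,0,0,0,0,0,0],
)

```text
time_s: 10.6
tcp_pos: [0.444, -0.1689, 0.0062]
tool_rot: [-1.564, 0.172, -0.173]
contact_force: [-2.7, 0.9, 4.9]
gripper_width: 0.0349
```

play_rows(
  plan=[0,0.0008,0,0,0,0.0007,0,0,0,0,0,0],
)

```text
time_s: 10.85
tcp_pos: [0.444, -0.169, 0.0051]
tool_rot: [-1.564, 0.172, -0.173]
contact_force: [-5.3, 1.2, 8.6]
gripper_width: 0.0354
```

Force is starting to rise, so the foot should be about to seat. I press a bit further.

play_rows(
  plan=[0,0.0007,0,0,0,0.0006,0,0,0,0,0,0],
)

```text
time_s: 11.1
tcp_pos: [0.444, -0.169, 0.005]
tool_rot: [-1.564, 0.172, -0.173]
contact_force: [-7.6, 2.5, 19.6]
gripper_width: 0.0349
```

play_rows(
  plan=[0,0.0006,0,0,0,0.0006,0,0,0,0,0,0],
)

```text
time_s: 11.35
tcp_pos: [0.4441, -0.169, 0.005]
tool_rot: [-1.564, 0.171, -0.174]
contact_force: [-11.8, 5.0, 30.4]
gripper_width: 0.0349
```

Hard stop at z = 0.005, exactly the height calculated for fully home, with 30 N reached. I ease the load before releasing.

play_rows(
  plan=[0,-0.0013,0,0,0,-0.0012,0,0,0,0,0,0,0,0,0,0],
)

```text
time_s: 11.68
tcp_pos: [0.4445, -0.1691, 0.0051]
tool_rot: [-1.564, 0.171, -0.173]
contact_force: [-3.0, 1.1, 9.4]
gripper_width: 0.0348
```

Run:
```python
from h import *
plan([.4440,-.1685,.005],(.976,-.217))
c=viewer.camera("side")
cv2.imwrite("pics/home.png",cv2.resize(c["color"][100:210,280:400],(600,550),interpolation=cv2.INTER_CUBIC))
```

```text
t 11.6833 tcp [ 0.4445 -0.1691  0.0051] turn -0.04 shift now-axes [-0.0006  0.0001  0.0005] after turn [-0.0006  0.0001  0.0005]
R [[0.976, 0.001, 0.218], [-0.218, -0.001, 0.976], [0.001, -1.0, -0.0]] F [-2.96  1.12  9.4 ] w 0.0348 q [-0.364  0.117 -0.506  0.947 -0.     1.427]
```

View pics/home.png

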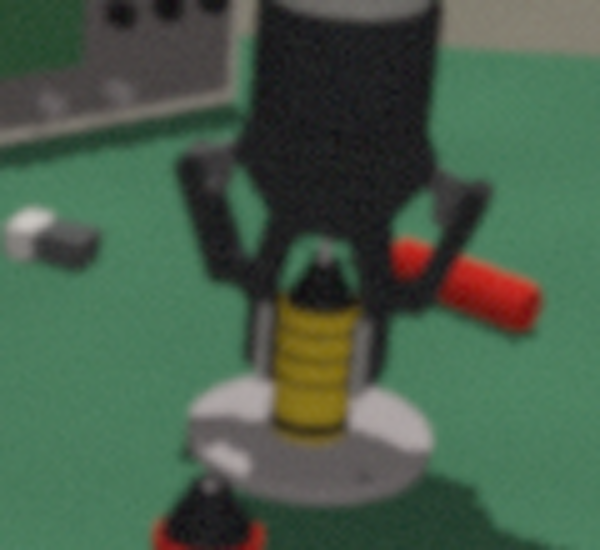

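The needle is showing at (325,250) and the foot is seated on the plate with no orange visible. I release, then retreat straight up.

play_rows(
  plan=[0,0,0,0,0,0,0,0,0,0,0,0,0,0,0,0,0,0,0,0,0,0,0,0,0,0,0,0,0,0,0,0],
  claw=0,
)

```text
time_s: 12.4
tcp_pos: [0.444, -0.1689, 0.0041]
tool_rot: [-1.564, 0.172, -0.172]
contact_force: [-0.3, 0.6, -0.4]
gripper_width: 0.0853
```

play_rows(
  plan=[0,0,0,0,0,-0.005,0,0,0,-0.015,0,0,0,-0.025,0,0,0,-0.03,0,0,0,-0.03,0,0,0,-0.03,0,0,0,-0.02,0,0],
)

```text
time_s: 13.07
tcp_pos: [0.4446, -0.1692, 0.1627]
tool_rot: [-1.565, 0.17, -0.175]
contact_force: [0.1, -0.5, 0.4]
gripper_width: 0.0854
```

play_rows(
  plan=[-0.03,0,-0.02,0,-0.03,0,-0.02,0,-0.03,0,-0.02,0,-0.03,0,-0.02,0,-0.03,0,-0.02,0,-0.03,0,-0.02,0,0,0,0,0,0,0,0,0],
)

```text
time_s: 13.73
tcp_pos: [0.241, -0.2475, 0.1598]
tool_rot: [-1.564, 0.175, -0.177]
contact_force: [0.9, -0.0, 0.7]
gripper_width: 0.0857
```

Run:
```python
from h import *
plan([.4440,-.1685,.152],(.976,-.217))
c=viewer.camera("side"); b=viewer.camera("top")
i=cv2.resize(c["color"][100:340,230:400],(400,565),interpolation=cv2.INTER_CUBIC); j=cv2.resize(b["color"][190:330,140:460],None,fx=1.25,fy=1.25,interpolation=cv2.INTER_CUBIC)
cv2.imwrite("pics/end.png",np.hstack([i,np.vstack([j,np.zeros((565-j.shape[0],400,3),np.uint8)])]))
th=np.linspace(0,6.28,73)
s=proj(c,np.vstack([np.c_[.444+.018*np.cos(th),-.169+.018*np.sin(th),0*th+z] for z in(.008,.070)])); print("model home side",s.min(0),s.max(0))
hsv=cv2.cvtColor(c["color"],cv2.COLOR_BGR2HSV); H,S,V=[hsv[...,k].astype(int) for k in range(3)]
y=blob(c,((abs(H-25)<8)&(S>130)&(V>70)).astype(np.uint8),(300,100,390,215)); print("yellow",y.min(0),y.max(0))
print("needle tip",proj(c,[[.444,-.169,.098]]))
```

```text
t 13.7333 tcp [ 0.241  -0.2475  0.1598] turn -0.3 shift now-axes [0.1804 0.008  0.1221] after turn [0.181  0.008  0.1212]
R [[0.975, 0.001, 0.222], [-0.222, -0.001, 0.975], [0.001, -1.0, -0.001]] F [ 0.91 -0.03  0.66] w 0.0857 q [-0.799 -0.213 -0.465  1.318  0.     0.996]
model home side [333.02295346 156.54492415] [351.80831852 188.94020756]
yellow [335. 159.] [351. 188.]
needle tip [[344.64060935 147.93730861]]
```

View pics/end.png

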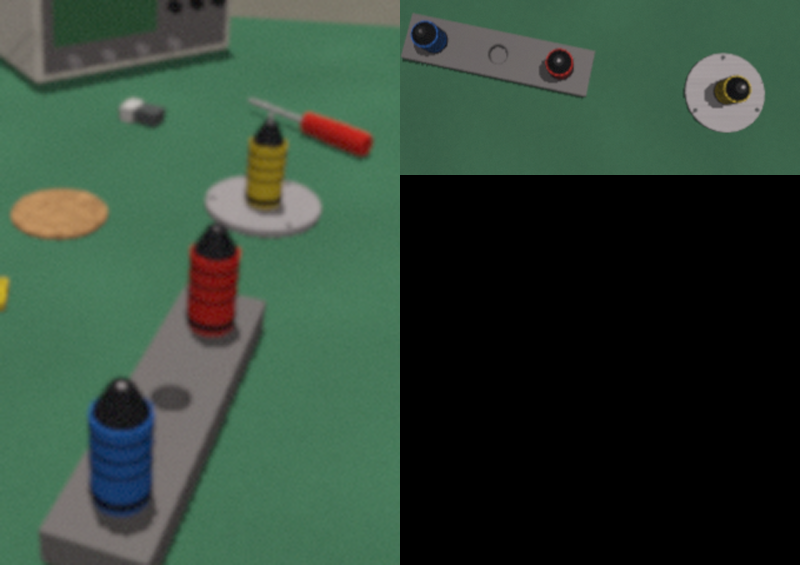

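The tester stands upright on the plate at (265,185), needle out at (269,120), on the steel plate. Blue and red are in place and the robot is clear.

```bash
python3 -c "
from cell import manip
print(manip.sign_off())"
```

```text
the job is handed in; nothing more can be done
None
```

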